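# Change the dockside wash spot over to mains water on an interlocked valve manifold

### The arm

A 7-joint arm with a two-finger parallel gripper is mounted at the origin on the work surface. World frame = base frame: x ahead of the robot, y to its left, z up, the work surface at z = 0. Lengths are in m, angles in rad, forces in N, time in s.
With the tool pointing down it reaches from about 0.4 to 0.85 m from the base axis. Payload 4.5 kg.
Tool frame: the origin (TCP) lies at the very end of the fingers, on their centre line; the grasp point (between the pads) lies r.grip_point_offset behind it (r.grip_point_offset is the distance from the TCP to the grasp point, in m); y points along the fingers, z is the direction in which the jaws open and shut, and the axes are right-handed (so a half turn about y gives the same grasp; the last joint's range is limited). The gripper opens to 85 mm and grips with 20 to 120 N. Pads are 22 mm wide; open, the fingers measure 114 mm over their backs; the gripper's body (76 mm by 85 mm) begins 54 mm behind the grasp point. The pads swing forward as they close: fully open they stand 13 mm farther back than shut.
Start: joints at [1.225, 0.689, -0.195, 1.565, 0.157, 0.902, -0.215], TCP at [0.232, -0.58, 0.231] pointing down, gripper open.
Joint ranges: [-3.01, 3.01], [-0.46, 2.08], [-1.47, 1.51], [0.13, 2.56], [-1, 4.14], [0.04, 2.09], [-2.66, 2.66]. Speed limits (rad/s): [2.57, 2.57, 3.14, 3.14, 3.14, 3.14, 3.14].

### API

Orientations are given as a unit quaternion [w, x, y, z].
In Python, from plant import r, claw, planner, eyes, nets, monitor gives the robot as it stands. Calls block until the motion is done:
- r.goto(position, orientation): joint-space move of the TCP to a pose.
- r.line_to(position, ori=None, speed=0.15, stop_force=None): straight line of the TCP; ori=None keeps the orientation; speed is the mean speed in m/s. With stop_force (N) it stops when the force on the tool has changed by that much, and returns True; else False.
- r.movej(angles): joint-space move.
- claw.open_jaws() and claw.close_gripper(): open the fingers fully, or close them until they stop; the grip force is fixed at half the most.
- r.dwell(seconds).
- planner.inverse_kinematics(position, orientation): joint angles nearest the present ones, or None.
- eyes.get_image(name): name is "scene" or "side" or "wrist"; returns a dict with "frame" (400x640x3 uint8, red, green, blue), "intrinsics" (3x3 intrinsics, pixels), "origin" and "orientation" of the camera in the world. Camera axes: x right, y down, z forward; pixel columns grow to the right and rows downward; lengths in m; the calibration is good to about 2 mm. A picture is of the moment at which its call begins. There is no depth.
A pose or a line that the arm cannot do raises r.PlanningError and nothing moves.
- r.hand_in(): hands the job in, once; it reports no verdict.
Trained networks look in the newest picture that a camera, given by its name, has taken for a name from the list of things; names that differ only in an ending like _2 or _b are one class to them, and where a whole thing is asked for, a point or a joint stands for the part that bears it (a point fixed in the world has none). Each returns a list of dicts, best first, with "p" (0 to 1); they miss things now and then, are a little off and sometimes report something else, mostly with a low value. They report only what shows in the picture. A call takes as long as a camera call.
- nets.recognise(camera, name): "location" ([column, row] in pixels, amid what is visible of it).
- nets.masks_of(camera, name): "pixels" (400x640 bool, what is visible of it) and "location" ([column, row] in pixels, amid what is visible of it).
- nets.mark_of(camera, name): "location" ([column, row] in pixels: a listed point, or the origin of a listed thing).
Readings, each from a call of its own:
- monitor.read_time_s(): time.
- monitor.read_q(): joint angles.
- monitor.read_joint_velocities(): joint speeds.
- monitor.read_effort(): joint torques, N m.
- monitor.read_ee_pos(): TCP position.
- monitor.read_eef_rot(): TCP orientation.
- monitor.read_force(): force on the tool from outside, world axes, zero at the start.
- monitor.read_wrist_torque(): the same for the moment, N m.
- monitor.read_opening(): opening from 0.0 (shut) to 1.0 (fully open).
Only numpy, scipy, OpenCV 4.12 (cv2) and the standard library are available. Lean on these libraries where they do the work, as an engineer would, in place of code of your own. Each camera call takes 0.05 s, during which the arm holds its last target.

### The job

Put the wash spot on mains water: swing the green rain-tank lever and the yellow dock-pump lever fully shut, right home against their stops, then swing the blue mains lever fully open. The interlock blocks the blue lever until both others are truly home, so feel for the stops, do not force any lever that is blocked, and leave the soap box, the scrub pad holder and the cup where they are.

Things in the scene. Friction and masses are not known exactly. Their poses are not given: they have to be found in the camera images.
- manifold: Valve manifold fixed to the shelf on a plywood base 250 x 470 x 12 mm (x by y); origin: centre of the base's underside, z up. Three quarter-turn ball valves, upright stems at x = 0, y = -140, 0 and +140 mm. Pipes run along x, inlets at +x, outlet header along y at x = -92 mm, all below 65 mm. Over 50 N of load on the manifold (stops and pins included) bends it and counts as forcing.
- interlock (a point): Centre of the top of the grey interlock cover, 92 mm above the shelf; the cover is 118 x 405 mm (x by y). Hidden under it a sprung pin on either side of the mains stem blocks the mains lever until the outer lever on that side is home (within about 0.03 rad of its shut stop). With mains open the pins lock both outer levers. Pins and stops act 50 mm from the stem axis.
- rain_lever: Rain-tank lever, green sleeve, on one of the two outer stems (which one varies). Origin on the stem axis 104 mm above the shelf, z up, x along the lever to its free end. A steel strip rises to the sleeve, 44 to 120 mm out, 20 wide, 14 high, mid-height 134 mm above the shelf. Shut: across the pipe, towards manifold +y; open: along the pipe, towards manifold -x. Starts well open.
- pump_lever: Dock-pump lever, yellow sleeve, on the other outer stem; the same shape, axes, directions and behaviour as the rain-tank lever. It starts anywhere from 0.1 rad off its shut stop to fully open.
- mains_lever: Mains lever, blue sleeve, on the middle stem; the same shape, axes, directions and behaviour as the rain-tank lever. It starts shut. While blocked it yields only about 0.02 to 0.03 rad and then stands firm.
- rain_grip (a point): Middle of the green sleeve's outer part, 90 mm out from the stem axis, 134 mm above the shelf. Every lever turns a quarter turn between two firm stops (shut to open is counter-clockwise from above). Levers are askew on their stems: the shut stop is anywhere within 0.25 rad either side of square (mains 0.15), differs by lever and cannot be seen; the open stop is 1.57 rad from it.
- pump_grip (a point): The same point on the yellow sleeve. Friction alone resists turning, 3 to 4 N at this point on every lever, and a lever stays where it is left. Against a stop or a pin, some 25 N pushed here makes the 50 N that counts as forcing.
- mains_grip (a point): The same point on the blue sleeve.
- soap_box: Teal soap box with a hinged lid, 85 x 125 x 56 mm plus a small knob, loose on the shelf; origin at the centre of its underside.
- pad_holder: Steel tray with wire loops holding a scrub pad, 90 x 130 x 64 mm, loose on the shelf; origin at the centre of its underside.
- cup: Green plastic cup, 76 mm across the mouth, 95 mm high, loose on the shelf, standing; origin at the centre of its underside.

How it is judged:
On the way, in this order (a step that is already met when the one before it is completed fails the run):
1. the rain-tank and dock-pump levers are both shut (angle between the x axis of each of rain_lever, pump_lever and the y axis of manifold, either way round below 0.3 rad), for 0.1 s.
2. the mains lever is swung open (angle between the x axis of mains_lever and the x axis of manifold, either way round below 0.2 rad), for 0.1 s.
At the end, for the whole second after the job is handed in: The rain-tank and dock-pump levers stand shut, within 0.3 rad of square across their pipes (the interlock needs them home), and the mains lever stands open and at rest, within 0.2 rad of in line with its pipe (all of step 1 and angle between the x axis of mains_lever and the x axis of manifold, either way round below 0.2 rad and angular speed of mains_lever below 0.1 rad/s); the robot touches nothing.
It fails at once if a lever is forced: more than 50 N on the interlock pins, the stops or any other part of the manifold (contact force between manifold and anything else above 50 N).
It fails at once if the soap box, the pad holder or the cup is moved by more than 30 mm (distance of any of soap_box, pad_holder, cup from where it was at the start of the episode above 0.03 m).
It also fails if it takes over 72 s, if anything falls off the work surface, if the arm or the gripper's body presses on something with over 40 N, if the wrist force passes 120 N, or if a joint passes its speed limit or range.

## Working session

There is one attempt and no reset: what is moved stays moved. The work goes in short steps, each a Python script; the robot and the scene stay as the last script left them, time stands still between calls to the robot, and variables do not carry over. Pictures are saved under pics/ and viewed, and the job is handed in when it is done.

```bash
ls; mkdir -p pics; python3 - <<'E'
from plant import r, claw, planner, eyes, nets, monitor
import cv2
for n in ["scene","side","wrist"]:
    d=eyes.get_image(n); cv2.imwrite(f"pics/a_{n}.png",d["frame"][:,:,::-1]); print(n,d["origin"],d["orientation"],d["intrinsics"].tolist() if hasattr(d["intrinsics"],'tolist') else d["intrinsics"])
    for k in ["manifold","interlock","rain_grip","pump_grip","mains_grip","rain_lever","pump_lever","mains_lever","soap_box","pad_holder","cup"]:
        print(k,[(round(x["p"],2),[round(float(v),1) for v in x["location"]]) for x in nets.mark_of(n,k)[:2]])
print(monitor.read_time_s(),r.grip_point_offset,monitor.read_eef_rot(),monitor.read_force())
E
```

```text
pics
scene [1.21575079 0.45866675 1.20392368] [-0.12870394  0.43946394  0.85065339 -0.25825481] [[485.93058356204125, 0.0, 314.5984809384141], [0.0, 485.93058356204125, 198.28542118229433], [0.0, 0.0, 1.0]]
manifold [(0.55, [302.9, 178.0])]
interlock [(0.64, [304.9, 157.9]), (0.59, [275.7, 229.2])]
rain_grip [(0.81, [293.5, 121.2]), (0.43, [329.7, 170.2])]
pump_grip [(0.68, [381.1, 183.5])]
mains_grip [(0.82, [328.2, 169.5])]
rain_lever [(0.7, [270.4, 132.5])]
pump_lever [(0.79, [344.9, 184.4])]
mains_lever [(0.69, [302.1, 161.5]), (0.57, [377.7, 184.4])]
soap_box [(0.81, [383.3, 246.2])]
pad_holder []
cup [(0.75, [216.2, 142.0])]
side [0.26950359 0.80463797 0.78687457] [ 0.10377466 -0.19480142  0.87705974 -0.42667253] [[431.0830094777469, 0.0, 325.336689308754], [0.0, 431.0830094777469, 202.21668818278343], [0.0, 0.0, 1.0]]
manifold [(0.76, [380.4, 224.0])]
interlock [(0.9, [382.1, 196.0])]
rain_grip [(0.82, [417.0, 171.9])]
pump_grip [(0.84, [357.9, 241.5])]
mains_grip [(0.76, [365.5, 203.0])]
rain_lever [(0.58, [404.5, 169.6])]
pump_lever [(0.72, [359.4, 223.2]), (0.19, [381.1, 194.0])]
mains_lever [(0.72, [380.7, 198.2])]
soap_box [(0.55, [307.9, 298.0]), (0.38, [383.5, 199.0])]
pad_holder [(0.67, [322.6, 212.5])]
cup [(0.63, [401.3, 164.8]), (0.62, [380.6, 197.6])]
wrist [ 0.29552606 -0.55440378  0.37470746] [ 0.11292782  0.82008651 -0.55569515 -0.0768656 ] [[321.0693639654967, 0.0, 320.09977627940896], [0.0, 321.0693639654967, 197.67926928795004], [0.0, 0.0, 1.0]]
manifold []
interlock []
rain_grip []
pump_grip []
mains_grip []
rain_lever []
pump_lever []
mains_lever []
soap_box []
pad_holder []
cup []
1.8 0.0187 [-0.13351337  0.13350579 -0.69438237  0.69439435] [ 0.29962085 -0.01778402 -0.11502897]
```

View pics/a_scene.png

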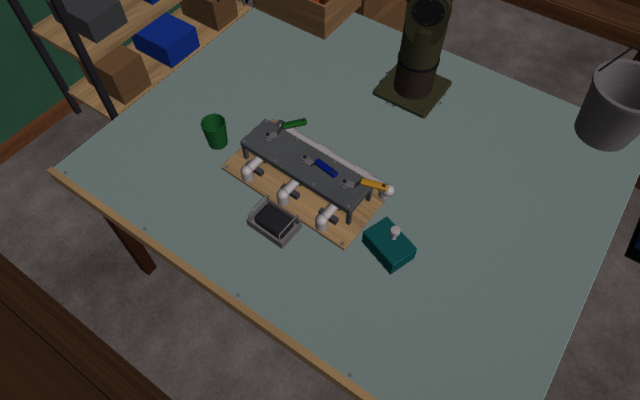

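View pics/a_side.png

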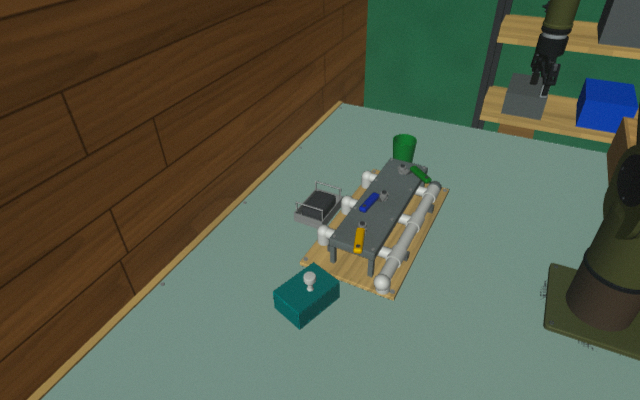

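```bash
cat > h.py <<'E'
import numpy as np
from scipy.spatial.transform import Rotation as R
def rot(q): return R.from_quat([q[1],q[2],q[3],q[0]])
C={"scene":([1.21575079,0.45866675,1.20392368],[-0.12870394,0.43946394,0.85065339,-0.25825481],485.93058,314.598,198.285),
"side":([0.26950359,0.80463797,0.78687457],[0.10377466,-0.19480142,0.87705974,-0.42667253],431.083,325.337,202.217)}
def back(c,px,z):
    o,q,f,cx,cy=C[c]; d=rot(q).apply([(px[0]-cx)/f,(px[1]-cy)/f,1]); o=np.array(o); return o+d*(z-o[2])/d[2]
def proj(c,P):
    o,q,f,cx,cy=C[c]; p=rot(q).inv().apply(np.array(P)-o); return np.stack([cx+f*p[...,0]/p[...,2],cy+f*p[...,1]/p[...,2]],-1)
E
python3 - <<'E'
from h import *
D={"manifold":([302.9,178],[380.4,224],0),"interlock":([304.9,157.9],[382.1,196],.092),"raing":([293.5,121.2],[417,171.9],.134),"pumpg":([381.1,183.5],[357.9,241.5],.134),"mainsg":([328.2,169.5],[365.5,203],.134),
"rainl":([270.4,132.5],[404.5,169.6],.104),"pumpl":([344.9,184.4],[359.4,223.2],.104),"mainsl":([302.1,161.5],[380.7,198.2],.104),"soap":([383.3,246.2],[307.9,298],0),"cup":([216.2,142],[401.3,164.8],0),"pad":([226,244],[322.6,212.5],0)}
for k,(a,b,z) in D.items(): print(k,back("scene",a,z).round(3),back("side",b,z).round(3))
E
```

```text
manifold [ 0.532 -0.085  0.   ] [ 0.534 -0.076  0.   ]
interlock [ 0.522 -0.081  0.092] [ 0.537 -0.083  0.092]
raing [ 0.457 -0.17   0.134] [ 0.472 -0.169  0.134]
pumpg [0.501 0.158 0.134] [0.514 0.15  0.134]
mainsg [0.544 0.015 0.134] [0.548 0.014 0.134]
rainl [ 0.511 -0.217  0.104] [ 0.516 -0.211  0.104]
pumpl [0.541 0.07  0.104] [0.546 0.058 0.104]
mainsl [ 0.545 -0.074  0.104] [ 0.533 -0.057  0.104]
soap [0.592 0.237 0.   ] [ 0.597  0.24  -0.   ]
cup [ 0.577 -0.399  0.   ] [ 0.572 -0.389  0.   ]
pad [ 0.84  -0.126  0.   ] [ 0.702 -0.055  0.   ]
```

```bash
python3 - <<'E'
from h import *
from plant import r, claw, planner, eyes, nets, monitor
import cv2
q=monitor.read_eef_rot(); print(rot(q).as_matrix().round(2))
r.goto([0.46,-0.09,0.40],q)
claw.close_gripper()
print(monitor.read_time_s(),monitor.read_force(),monitor.read_opening())
d=eyes.get_image("wrist"); cv2.imwrite("pics/b_wrist.png",d["frame"][:,:,::-1])
o,qq=d["origin"],d["orientation"]; print(list(o),list(qq),d["intrinsics"])
K=d["intrinsics"]; C["wrist"]=(o,qq,K[0,0],K[0,2],K[1,2])
Z={"manifold":0,"interlock":.092,"rain_grip":.134,"pump_grip":.134,"mains_grip":.134,"rain_lever":.104,"pump_lever":.104,"mains_lever":.104}
for k,z in Z.items():
    for x in nets.mark_of("wrist",k)[:2]: print(k,round(x["p"],2),np.round(x["location"],1),back("wrist",x["location"],z).round(4))
    if 'lever' in k:
        for x in nets.masks_of("wrist",k)[:1]: np.save("m_"+k,x["pixels"]); print(x["pixels"].sum())
print(monitor.read_time_s())
E
```

```text
[[-0.93  0.    0.37]
 [-0.37 -0.   -0.93]
 [-0.   -1.    0.  ]]
4.6083 [-0.53320482  0.65598467  0.82437605] -3.1504182753884784e-06
[np.float64(0.5237865730305692), np.float64(-0.0639030666677164), np.float64(0.5434053999646311)] [np.float64(0.11291470441214284), np.float64(0.8201280804556312), np.float64(-0.5556362808634944), np.float64(-0.0768669276338277)] [[321.06936397   0.         320.09977628]
 [  0.         321.06936397 197.67926929]
 [  0.           0.           1.        ]]
manifold 0.6 [327.3 103.2] [ 0.5341 -0.072   0.    ]
interlock 0.59 [326.5 103.3] [ 0.5319 -0.0697  0.092 ]
rain_grip 0.84 [365.5 185. ] [ 0.4549 -0.1552  0.134 ]
pump_grip 0.9 [143.5  43.1] [0.5144 0.1545 0.134 ]
mains_grip 0.92 [262.2  64.9] [0.5433 0.0181 0.134 ]
rain_lever 0.66 [421.6 149.3] [ 0.5239 -0.2126  0.104 ]
1440
2143
mains_lever 0.73 [231.8  59.1] [0.537  0.0622 0.104 ]
mains_lever 0.66 [326.  106.8] [ 0.5273 -0.0706  0.104 ]
1744
5.2083
```

View pics/b_wrist.png

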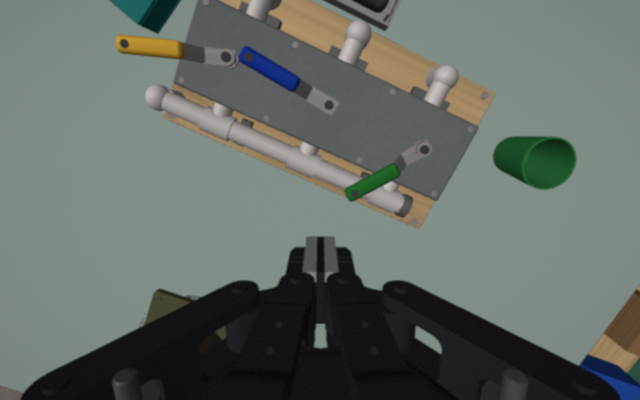

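```bash
cat >> h.py <<'E'
C["wrist"]=([0.52378657,-0.06390307,0.5434054],[0.1129147,0.82012808,-0.55563628,-0.07686693],321.06936,320.09978,197.67927)
E
python3 - <<'E'
from h import *
st={k:back("wrist",p,.106)[:2] for k,p in dict(rain=(424,149.5),mains=(328,104.5),pump=(227.5,58)).items()}
sl=dict(rain=((350,194),(397,170)),pump=((117,43),(184,49)),mains=((243,55),(298,83)))
for k in st:
    a,b=[back("wrist",p,.138)[:2] for p in sl[k]]
    print(k,st[k].round(4),a.round(3),b.round(3),np.linalg.norm(a-st[k]).round(3),np.linalg.norm(b-st[k]).round(3),"ang",np.degrees(np.arctan2(*((a+b)/2-st[k])[::-1])).round(1))
    m=np.load("m_%s_lever.npy"%k); ys,xs=np.nonzero(m); print('mask mid',xs.mean(),ys.mean())
v=st['pump']-st['rain']; print(np.linalg.norm(v),"manifold y ang",np.degrees(np.arctan2(v[1],v[0])))
E
```

```text
rain [ 0.5249 -0.2151] [ 0.437 -0.14 ] [ 0.489 -0.184] 0.115 0.048 ang 139.5
mask mid 388.15972222222223 171.1159722222222
mains [ 0.5309 -0.0719] [0.545 0.042] [ 0.54  -0.029] 0.114 0.044 ang 81.6
mask mid 286.4352064220183 78.8618119266055
pump [0.5361 0.067 ] [0.503 0.181] [0.526 0.107] 0.118 0.042 ang 105.7
mask mid 175.22118525431637 49.95846943537097
0.2823184076842108 manifold y ang 87.72299787509844
```

```bash
cat >> h.py <<'E'
from plant import r, claw, planner, eyes, nets, monitor
ST=dict(rain=np.array([.5249,-.2151]),mains=np.array([.5309,-.0719]),pump=np.array([.5361,.067]))
def pose(k,th,off,side,z=.114,Rd=.087,oth=None):
    """side +1: tool on ccw side of lever (pushes cw/shut)."""
    u=np.array([np.cos(th),np.sin(th)]); n=np.array([-u[1],u[0]])*side
    p=ST[k]+Rd*u+off*n
    t=th if oth is None else oth
    u=np.array([np.cos(t),np.sin(t)]); zt=np.array([-u[0],-u[1],0]); yt=np.array([0,0,-1.]); xt=np.cross(yt,zt)
    q=R.from_matrix(np.stack([xt,yt,zt],1)).as_quat()
    return np.array([p[0],p[1],z]),np.array([q[3],q[0],q[1],q[2]])
def ang(k,off,side,Rd=.087):
    p=np.array(monitor.read_ee_pos())[:2]-ST[k]
    return np.arctan2(p[1],p[0])-side*np.arctan2(off,Rd)
def sweep(k,th0,th1,side,off=.019,step=.2,force=9,speed=.03,of=lambda t:t):
    n=max(1,int(np.ceil(abs(th1-th0)/step)))
    for th in np.linspace(th0,th1,n+1)[1:]:
        p,q=pose(k,th,off,side,oth=of(th))
        s=r.line_to(p,q,speed=speed,stop_force=force)
        f=np.array(monitor.read_force()); print(k,"cmd",round(np.degrees(th),1),"est",round(np.degrees(ang(k,off,side)),1),s,f.round(1),round(monitor.read_time_s(),1))
        if s: return True
    return False
E
python3 - <<'E'
from h import *
for k,a,s in [("pump",1.85,1),("pump",1.3,1),("rain",2.43,1),("rain",1.27,1),("mains",1.42,-1),("mains",3.1,-1)]:
    for z in (.114,.25):
        p,q=pose(k,a,.04,s,z=z); j=planner.inverse_kinematics(p,q); print(k,a,None if j is None else np.round(j,2))
E
```

```text
pump 1.85 [-0.25  0.72 -0.2   2.06  0.36  0.39 -2.03]
pump 1.85 [-0.15  0.51 -0.35  1.92  0.25  0.75 -1.94]
pump 1.3 [-0.29  0.76 -0.17  1.91  0.24  0.49 -2.46]
pump 1.3 [-0.24  0.56 -0.23  1.78  0.17  0.81 -2.4 ]
rain 2.43 [ 0.43  0.71 -0.18  2.12  0.36  0.34 -0.77]
rain 2.43 [ 0.55  0.48 -0.35  1.98  0.24  0.72 -0.66]
rain 1.27 [ 0.22  0.74 -0.13  1.97  0.21  0.44 -1.94]
rain 1.27 [ 0.25  0.54 -0.18  1.84  0.13  0.78 -1.86]
mains 1.42 [ 0.01  0.8  -0.18  1.79  0.24  0.57 -2.04]
mains 1.42 [ 0.05  0.61 -0.24  1.67  0.18  0.88 -1.99]
mains 3.1 [ 0.1   0.69 -0.23  2.19  0.51  0.3  -0.6 ]
mains 3.1 [ 0.32  0.47 -0.53  2.04  0.36  0.72 -0.48]
```

```bash
python3 - <<'E'
from h import *
k="pump"; t0=np.radians(105.7)
p,q=pose(k,t0,.042,1,z=.22); r.goto(p,q)
p,q=pose(k,t0,.042,1); print(r.line_to(p,q,speed=.12,stop_force=8),monitor.read_force())
p,q=pose(k,t0,.026,1); r.line_to(p,q,speed=.06,stop_force=8)
print(sweep(k,t0,np.radians(68),1))
r.dwell(.2); print(monitor.read_force(),monitor.read_ee_pos(),monitor.read_time_s())
E
```

```text
False [-0.00314837 -0.28910489  1.25268327]
pump cmd 96.3 est 96.2 False [-2.9  0.8  0.2] 8.7
pump cmd 86.9 est 86.4 False [-1.2  0.3 -0.3] 9.3
pump cmd 77.4 est 80.5 True [-0.3  0.1 -0.7] 9.8
True
[0.36963949 0.21160882 0.02113766] [0.53109084 0.1564509  0.11297341] 9.95
```

```bash
python3 - <<'E'
from h import *
k="pump"; t0=ang(k,.019,1)
for f in (9,11):
    s=sweep(k,ang(k,.019,1),t0-.2,1,step=.21,force=f,speed=.015)
    r.dwell(.1); print(s,np.round(monitor.read_force(),1),np.round(monitor.read_ee_pos(),4),np.degrees(ang(k,.019,1)))
import cv2
for n in ("wrist","side"): cv2.imwrite(f"pics/c_{n}.png",eyes.get_image(n)["frame"][:,:,::-1])
print(monitor.read_time_s())
E
```

```text
pump cmd 69.4 est 80.8 True [-0.5  0.3 -0.8] 10.5
True [-0.6 -0.8 -0.2] [0.5311 0.1568 0.1121] 80.85663770832586
pump cmd 69.4 est 80.9 True [-0.7  1.5  0.3] 11.2
True [-1.   0.7  1.6] [0.531  0.157  0.1113] 80.92608941029093
11.4083
```

View pics/c_wrist.png

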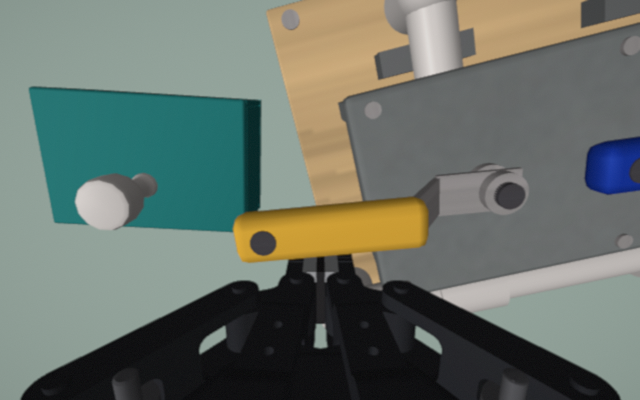

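```bash
python3 - <<'E'
from h import *
k="pump"; t=ang(k,.019,1)
p,q=pose(k,t,.04,1); r.line_to(p,q,speed=.1)
p,q=pose(k,t,.04,1,z=.2); r.line_to(p,q,speed=.15)
k="rain"; t0=np.radians(139.5)
p,q=pose(k,t0,.045,1,z=.2); r.goto(p,q); print(monitor.read_time_s())
p,q=pose(k,t0,.045,1); print(r.line_to(p,q,speed=.12,stop_force=8))
p,q=pose(k,t0,.026,1); r.line_to(p,q,speed=.06,stop_force=8)
print(sweep(k,t0,np.radians(66),1))
for f in (9,11):
    s=sweep(k,ang(k,.019,1),ang(k,.019,1)-.2,1,step=.21,force=f,speed=.015)
r.dwell(.1); print(np.round(monitor.read_force(),1),np.round(monitor.read_ee_pos(),4))
import cv2
for n in ("wrist","side"): cv2.imwrite(f"pics/d_{n}.png",eyes.get_image(n)["frame"][:,:,::-1])
E
```

```text
13.8417
False
rain cmd 129.0 est 129.2 False [-2.9  0.2  1. ] 16.1
rain cmd 118.5 est 118.2 False [-1.9  0.5 -0.8] 16.8
rain cmd 108.0 est 107.8 False [-2.2 -0.6 -0.7] 17.5
rain cmd 97.5 est 97.1 False [-0.7 -0.4 -0.6] 18.2
rain cmd 87.0 est 95.0 True [-1. -0.  1.] 18.5
True
rain cmd 83.6 est 95.2 True [-1.2  0.2  1.1] 19.1
rain cmd 83.8 est 95.3 True [-0.2 -0.2  0.7] 19.8
[-1.9 -0.1  0.5] [ 0.4971 -0.1278  0.1115]
```

View pics/d_wrist.png

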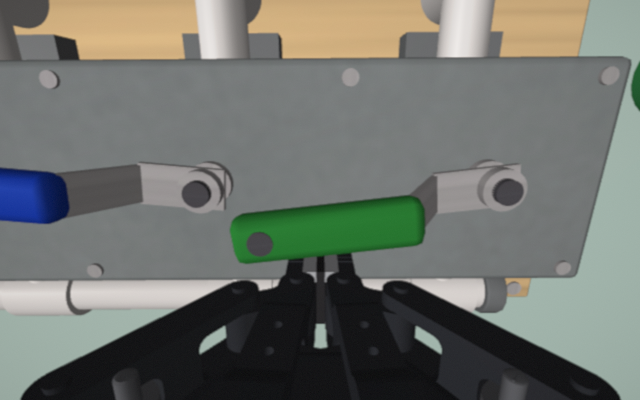

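```bash
python3 - <<'E'
from h import *
k="rain"; t=ang(k,.019,1)
p,q=pose(k,t,.04,1); r.line_to(p,q,speed=.1)
p,q=pose(k,t,.04,1,z=.2); r.line_to(p,q,speed=.15)
k="mains"; t0=np.radians(81.6)
p,q=pose(k,t0,.042,-1,z=.2); r.goto(p,q); print(monitor.read_time_s())
p,q=pose(k,t0,.042,-1); print(r.line_to(p,q,speed=.12,stop_force=8))
p,q=pose(k,t0,.026,-1); r.line_to(p,q,speed=.06,stop_force=8)
print(sweep(k,t0,np.radians(184),-1))
r.dwell(.1); print(np.round(monitor.read_force(),1),np.round(monitor.read_ee_pos(),4))
E
```

```text
21.8
False
mains cmd 93.0 est 93.1 False [ 2.3 -0.7 -0.3] 24.1
mains cmd 104.4 est 104.7 False [1.4 0.  0.8] 24.8
mains cmd 115.7 est 115.9 False [2.2 1.  1. ] 25.5
mains cmd 127.1 est 127.4 False [1.8 1.6 1.1] 26.3
mains cmd 138.5 est 138.8 False [-0.   3.2  0.9] 27.0
mains cmd 149.9 est 150.2 False [-0.1  2.5  1. ] 27.8
mains cmd 161.2 est 161.6 False [-0.9  2.2  0.6] 28.5
mains cmd 172.6 est 172.5 False [-1.   3.5 -0.3] 29.2
mains cmd 184.0 est 172.9 True [-0.1  2.1  0.7] 29.6
True
[-0.5  2.5  0.8] [ 0.4461 -0.0418  0.1139]
```

Mains swung fully to its open stop (~172°, expected 171.6°). I'll retreat and check.

```bash
python3 - <<'E'
from h import *
import cv2
k="mains"; t=ang(k,.019,-1)
p,q=pose(k,t,.035,-1); r.line_to(p,q,speed=.1)
p,q=pose(k,t,.035,-1,z=.22); r.line_to(p,q,speed=.15)
r.goto([0.46,-0.09,0.40],[-0.13351337,0.13350579,-0.69438237,0.69439435]); r.dwell(.3)
d=eyes.get_image("wrist"); cv2.imwrite("pics/e_wrist.png",d["frame"][:,:,::-1]); K=d["intrinsics"]
C["wrist"]=(d["origin"],d["orientation"],K[0,0],K[0,2],K[1,2])
for k in ST:
    for x in nets.mark_of("wrist",k+"_grip")[:1]:
        v=back("wrist",x["location"],.134)[:2]-ST[k]; print(k,round(x["p"],2),np.round(x["location"]),np.linalg.norm(v).round(3),np.degrees(np.arctan2(v[1],v[0])).round(1))
print(monitor.read_force(),monitor.read_time_s())
cv2.imwrite("pics/e_scene.png",eyes.get_image("scene")["frame"][:,:,::-1])
for k in ("soap_box","cup","pad_holder"): print(k,[x["location"] for x in nets.mark_of("scene",k)[:1]])
E
```

```text
rain 0.56 [362. 129.] 0.095 94.4
mains 0.58 [293. 169.] 0.093 172.2
pump 0.66 [150.   6.] 0.091 78.9
[ 0.43889362 -0.33065569 -0.69972747] 32.1167
soap_box [[382.1, 247.1]]
cup [[216.5, 143.5]]
pad_holder [[272.5, 227.6]]
```

View pics/e_wrist.png

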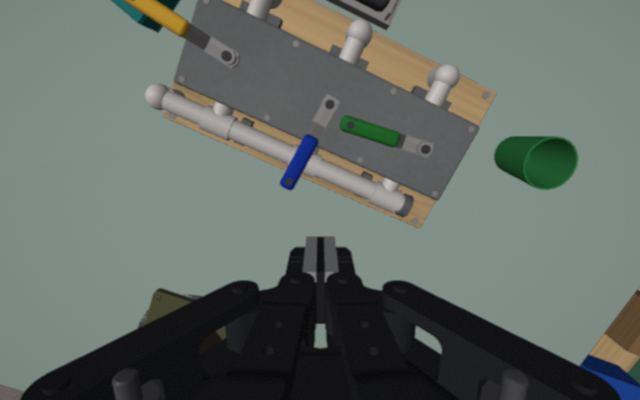

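The picture shows the green lever (370,131) and the yellow lever (158,12) across their pipes. The blue lever (299,162) is in line with its pipe, and the gripper is clear of everything.

```bash
python3 -c "
from plant import r
print(r.hand_in())"
```

```text
the job is handed in; nothing more can be done
None
```

The wash spot is on mains water: the yellow and green levers are shut and the blue lever is open. I handed the job in at about 32 s of the 72 s; no verdict comes back.

- **Shutting:** I pushed yellow, then green, with closed fingers until each met its stop. Each held firm on repeat pushes that cut out at 9 and 11 N, well below the 25 N that counts as forcing.
- **Opening:** The blue lever swung freely, so the interlock had released. It ran about 1.57 rad to its open stop, reached at a 9 N cutoff.

| Lever | Final angle error in the last picture | Limit |
|---|---|---|
| Green (rain tank) | 0.12 rad off square | 0.3 rad |
| Yellow (dock pump) | 0.15 rad off square | 0.3 rad |
| Blue (mains) | 0.10 rad off in line | 0.2 rad |

- **Robot clear:** The arm was clear of everything, with tool force around 1 N.
- **Loose items:** The soap box and cup are at the same pixels as at the start, within about 1.5 px. The network did not find the pad holder in the first scene picture, so I had no numbers to compare for it. The tool never went near it.
- **Disagreement:** The network's lever angles and those from the tool's position at contact differed by up to about 2°.

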